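# Brake lever check on the panel trolley

### The arm

A 6-joint arm with a two-finger parallel gripper is mounted at the origin on the work surface. World frame = base frame: x ahead of the robot, y to its left, z up, the work surface at z = 0. Lengths are in m, angles in degrees, forces in N, time in s.
With the tool pointing down it reaches from about 0.425 to 0.95 m from the base axis. Payload 14.7 kg.
Tool frame: the origin (TCP) lies on the centre line of the jaws, within the pads' length; the fingertips stand 22 mm ahead of it and the grasp point (between the pads) lies 3 mm ahead of it; y points along the fingers, x is the direction in which the jaws open and shut, and the axes are right-handed (so a half turn about y gives the same grasp; the last joint's range is limited). The gripper opens to 85 mm and grips with 20 to 120 N. Pads are 22 mm wide; open, the fingers measure 114 mm over their backs; the gripper's body (76 mm by 85 mm) begins 54 mm behind the grasp point. The pads swing forward as they close: fully open they stand 13 mm farther back than shut.
Start: joints at [-71.253, 27.513, 91.461, -0, 61.026, -2.67], TCP at [0.237, -0.605, 0.253] pointing down, gripper open.
Joint ranges: [-157.49, 157.49], [-46.99, 117.5], [13.45, 153.17], [-89.5, 269.5], [5.16, 153.95], [-167.48, 167.48]. Speed limits (degrees/s): [108.29, 108.29, 136.94, 172.46, 172.46, 172.46].

### API

Orientations are given as [roll, pitch, yaw] about the fixed x, y, z axes, in that order (R = Rz(yaw) Ry(pitch) Rx(roll)).
In Python, from plant import get_obs, camera, get_calibration, close_job, boxes_of, trace, spot_point gives the robot as it stands.
- The arm moves only by the tool jog_arm, never from a script. Its argument "deltas" is a list of rows, each a list of 3 entries, a list of its own where there are three numbers: the shift along the tool's x, y, z in mm, then the turn about the tool's y in rad, then the opening, from 0 (shut) to 1 (fully open). In form: [[[tx, ty, tz], twist, jaw], ...]. A call has 1 to 10 rows; each row shifts and turns the commanded pose from where the row before left it, along the tool's axes as they then stand; what a row does not reach is not made up. A row lasts 1/12 s, in which the tool goes at most 41.7 mm and 7.16 degrees, less where a joint would pass 70% of its speed; a pose out of reach is approached as far as the arm can. A call with a gripper value outside its range is refused whole. The fingers move at their own pace and stop on an object; "force" is the grip in N (left out, the last holds). Time passes only in rows, so rows that do not move let the fingers close. It gives the time, the measured TCP pose, the force and the opening at its end, in the units of the state.
- get_obs(): the state, without advancing time (a new reading comes with each control period).
- camera(name): name is "side" or "top"; returns the picture (384x512x3 uint8, red, green, blue); there is no depth.
- get_calibration(name): a dict with "intrinsics" (3x3 intrinsics, pixels), "k1" (the pictures are not rectified: a ray, as slopes to the right and down, at radius r is drawn at 1 + k1 r^2 times it, then the intrinsics apply), "pose" (4x4, takes a point from camera to world coordinates). Camera axes: x right, y up, looking along -z (the intrinsics and any distortion apply to the point x, -y, -z); pixel columns grow to the right and rows downward; lengths in m; the calibration is good to about 2 mm. A picture is of the moment at which its call begins. get_calibration takes no time and is no camera call.
- close_job(): hands the job in, once; it reports no verdict.
Trained networks look in the newest picture that a camera, given by its name, has taken for a name from the list of things; names that differ only in an ending like _2 or _b are one class to them, and where a whole thing is asked for, a point or a joint stands for the part that bears it (a point fixed in the world has none). Each returns a list of dicts, best first, with "p" (0 to 1); they miss things now and then, are a little off and sometimes report something else, mostly with a low value. They report only what shows in the picture. A call takes as long as a camera call.
- boxes_of(name, camera): "centre" ([column, row] as shares, 0 to 1, of the picture: columns of its width, rows of its height, amid what is visible of it).
- trace(name, camera): "mask" (384x512 bool, what is visible of it) and "centre" ([column, row] as shares, 0 to 1, of the picture: columns of its width, rows of its height, amid what is visible of it).
- spot_point(name, camera): "centre" ([column, row] as shares, 0 to 1, of the picture: columns of its width, rows of its height: a listed point, or the origin of a listed thing).
The state is a dict: "clock": time; "joints": joint angles; "qd": joint speeds; "joint_torque": joint torques, N m; "position": TCP position; "ee_rot": TCP orientation; "force": force on the tool from outside, world axes, zero at the start; "ft_torque": the same for the moment, N m; "opening": opening from 0.0 (shut) to 1.0 (fully open).
Only numpy, scipy, OpenCV 4.12 (cv2) and the standard library are available. Lean on these libraries where they do the work, as an engineer would, in place of code of your own. Each camera call takes 0.05 s, during which the arm holds its last target.

### The job

Check the brake of the panel trolley parked at the bench: with the fingertips or the backs of the fingers, press the long hand lever in towards the push bar until it comes up against its stop, short of the bar, and keep it there for a full second without forcing it. Then ease it slowly back out to its rest, staying with it so that it does not snap back. Do not grip the lever or put a finger between it and the bar, and leave the short lever and the things on the bench alone.

Things in the scene. Friction and masses are not known exactly. Their poses are not given: they have to be found in the camera images.
- bar_mid (a point): Middle of the trolley's steel push bar: level, round, 30 mm in diameter, 540 mm long, axis 170 mm above the bench. This frame's y axis runs along the bar, x points level from the bar away from the operator, to the side where both hand levers are; z up. The trolley does not move.
- trolley: Panel trolley; origin at bench height under bar_mid, axes as bar_mid. Its push bar overhangs the bench's far edge. At 300 mm either side of the middle, 30 mm tubes run from the bar's ends away from the operator and down; between them, on the lever side, the air is free for 150 mm from the bar. Nothing rises more than 30 mm over the bar's axis.
- brake_lever (a joint): Swing of the long aluminium brake lever, rad: 0 at rest (blade sloping 0.385 rad away from the bar), 0.35 against its rigid stop. Spring return: at brake_face about 3 N starts it and 10 N brings it to the stop, where 27 mm are left between bar and blade. Let go when pressed, it snaps back.
- brake_face (a point): Point on the outer face (away from the bar) of the long brake lever, 100 mm from the pivot, mid-height; moves with the lever. Its y axis runs along the blade to the tip, x out of the outer face, z up. The blade is 12 mm thick, 18 mm high, straight for 125 mm from the pivot, then turned outwards for 35 mm to a 21 mm ball end. It swings level at the bar axis's height.
- brake_pivot (a point): Pivot of the brake lever, in a dark steel clamp on the bar, 45 mm from the bar's axis; fixed. Axes as bar_mid's; the blade extends to the +y side. The clamp is 60 mm long over the bar and rises 26 mm over the bar's axis. The brake may be clamped on either side of the lock lever.
- brake_inner: Bar-side half of the long brake blade (6 mm thick), part of the lever; its origin lies on the pivot. Fingers do not belong here: none goes between lever and bar.
- lock_lever (a joint): Swing of the short aluminium hand lever (castor lock), rad: 0 at rest, 0.35 pressed; same spring. Not to be worked.
- lock_face (a point): Point on the outer face of the short castor-lock lever, 48 mm from its pivot; built like the brake lever but only 95 mm long in all, on its own clamp on the same bar. Frame as brake_face.
- flux_bottle: Loose bystander on the bench, not part of the job: white plastic bottle, 56 mm across, 140 mm tall, origin at its base.
- nail_jar: Loose bystander on the bench, not part of the job: closed glass jar, 64 mm across, 75 mm tall, origin at its base.
- putty_tin: Loose bystander on the bench, not part of the job: steel tin, 90 mm across, 100 mm tall, origin at its base.
- solder_spool: Loose bystander on the bench, not part of the job: spool of solder standing on its end, 60 mm across, 46 mm tall, origin at its base.
- pliers: Loose bystander on the bench, not part of the job: pliers lying flat, about 190 mm long, 20 mm high, origin under the joint.
- lathekin: Loose bystander on the bench, not part of the job: wooden lathekin (flat stick) 175 mm long, 10 mm high, origin under its middle.
- glass_cutter: Loose bystander on the bench, not part of the job: brass-handled glass cutter lying flat, about 140 mm long, 17 mm high, origin under its middle.

How it is judged:
By the outcome, as a careful person would: the job done as asked, in the order asked, and still so for the second after the job is handed in, with the robot touching nothing.
It also fails if it takes over 42 s, if anything falls off the work surface, if the arm or the gripper's body presses on something with over 40 N, if the wrist force passes 120 N, or if a joint passes its speed limit or range.

## Working session

There is one attempt and no reset: what is moved stays moved. The work goes in short steps, Python scripts to look and compute and a tool call to move; the robot and the scene stay as the last step left them, time stands still between calls to the robot, and variables do not carry over. Pictures are saved under pics/ and viewed, and the job is handed in when it is done.

Besides the shell and the picture viewer there is one more tool, called after "Emit:" by a JSON object that holds its "fn" and its "kwargs". jog_arm: Moves the arm, as the interface text tells. Its arguments: {"type":"object","properties":{"deltas":{"type":"array"},"force":{"type":"number"}},"required":["deltas"]}

```bash
mkdir -p pics; ls; cat > h.py <<'E'
import numpy as np, cv2
from plant import *
def snap(n,f):
    im=camera(n); cv2.imwrite('pics/'+f,im[:,:,::-1]); return im
def ray(n,c):
    g=get_calibration(n);K=np.array(g['intrinsics']);P=np.array(g['pose']);k1=g['k1']
    u=np.array([c[0]*512,c[1]*384]); 
    d=np.array([(u[0]-K[0,2])/K[0,0],(u[1]-K[1,2])/K[1,1]])
    s=d.copy()
    for _ in range(30): s=d/(1+k1*(s@s))
    v=P[:3,:3]@np.array([s[0],-s[1],-1.]); return P[:3,3],v/np.linalg.norm(v)
def atz(n,c,z):
    o,v=ray(n,c); return o+v*(z-o[2])/v[2]
def proj(n,p):
    g=get_calibration(n);K=np.array(g['intrinsics']);P=np.array(g['pose']);k1=g['k1']
    q=P[:3,:3].T@(np.array(p)-P[:3,3]); s=np.array([q[0],-q[1]])/-q[2]; s=s*(1+k1*(s@s))
    return np.array([s[0]*K[0,0]+K[0,2],s[1]*K[1,1]+K[1,2]])
def tri(c1,c2):
    o1,v1=ray('top',c1);o2,v2=ray('side',c2)
    t=np.linalg.lstsq(np.array([v1,-v2]).T,o2-o1,rcond=None)[0]
    a=o1+t[0]*v1;b=o2+t[1]*v2; return (a+b)/2,np.linalg.norm(a-b)
E
python3 - <<'E'
from h import *
print(get_obs())
for n in('top','side'):
    snap(n,n+'0.png'); print(n,np.round(get_calibration(n)['pose'],3).tolist())
    for k in('bar_mid','brake_face','brake_pivot','lock_face'):
        r=spot_point(k,n); print(k,[(np.round(x['centre'],4).tolist(),round(x['p'],2)) for x in r[:3]], np.round(atz(n,r[0]['centre'],.17),4) if r else '')
E
```

```text
pics
{'clock': 0.0, 'joints': array([-7.12522397e+01,  2.75497862e+01,  9.14942640e+01, -1.61689782e-04,
        6.10256910e+01, -2.66961183e+00]), 'qd': array([ 0.04978103, -0.04888064,  0.03364689, -0.00039209,  0.0168067 ,
       -0.05035599]), 'joint_torque': array([ 1.28286160e-04, -9.50638676e+01, -4.30184340e+01,  5.94987091e-05,
        1.18976532e-02,  2.34758363e-05]), 'position': array([ 0.23725104, -0.60473715,  0.25266981]), 'ee_rot': array([-8.99968929e+01,  6.96720848e-02, -6.85825476e+01]), 'force': array([-0.78833787, -0.55746054, -0.21410205]), 'ft_torque': array([-0.02668283,  0.02222184,  0.01452271]), 'opening': 1.0025682785912147}
top [[0.019, 0.989, -0.148, 0.374], [-0.999, 0.023, 0.025, -0.01], [0.028, 0.148, 0.989, 1.121], [0.0, 0.0, 0.0, 1.0]]
bar_mid [([0.4039, 0.475], 0.7)] [0.5416 0.0608 0.17  ]
brake_face [([0.2623, 0.3578], 0.76)] [0.638  0.2231 0.17  ]
brake_pivot [([0.3432, 0.4133], 0.68)] [0.5921 0.1298 0.17  ]
lock_face [([0.5938, 0.3961], 0.76)] [ 0.6137 -0.1483  0.17  ]
side [[0.999, 0.035, -0.035, 0.469], [-0.049, 0.722, -0.69, -0.876], [0.001, 0.691, 0.723, 1.014], [0.0, 0.0, 0.0, 1.0]]
bar_mid [([0.5168, 0.4193], 0.77)] [0.5465 0.0524 0.17  ]
brake_face [([0.5711, 0.3263], 0.47)] [0.6402 0.2071 0.17  ]
brake_pivot [([0.5414, 0.3638], 0.74)] [0.5889 0.1419 0.17  ]
lock_face [([0.5645, 0.5555], 0.47)] [ 0.5937 -0.1405  0.17  ]
```

View pics/top0.png

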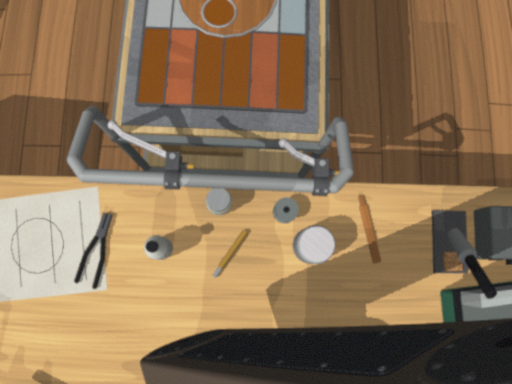

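View pics/side0.png

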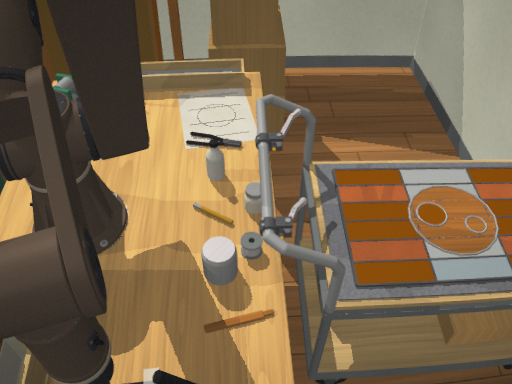

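```bash
python3 - <<'E'
from h import *
from scipy.optimize import least_squares
t=cv2.imread('pics/top0.png');s=cv2.imread('pics/side0.png')
obs=[]
for n in('top','side'):
  for k in('bar_mid','brake_face','brake_pivot','lock_face'):
    r=spot_point(k,n)
    if r: obs.append((n,k,np.array(r[0]['centre'])*[512,384]))
  r=trace('brake_lever',n)
  if r:
    m=r[0]['mask']; print(n,r[0]['p'],m.sum(),np.round(r[0]['centre'],3)); np.save(n+'_m.npy',m)
def W(p,l):
    x,y,a=p[:3]; c,s_=np.cos(a),np.sin(a); return np.array([x+c*l[0]-s_*l[1],y+s_*l[0]+c*l[1],.17+(l[2] if len(l)>2 else 0)])
def pts(p,th=0.385):
    u=np.array([np.sin(th),np.cos(th)]);n_=np.array([np.cos(th),-np.sin(th)])
    pv=np.array([.045,p[3]]);lv=np.array([.045,p[4]])
    return dict(bar_mid=W(p,[0,0]),brake_pivot=W(p,pv),brake_face=W(p,pv+.1*u+.006*n_),lock_face=W(p,lv+.048*u+.006*n_))
def res(p): return np.concatenate([proj(n,pts(p)[k])-q for n,k,q in obs])
f=least_squares(res,[.54,.06,0,.08,-.2],loss='soft_l1')
print(f.x); 
for (n,k,q),e in zip(obs,f.fun.reshape(-1,2)): print(n,k,np.round(e,1))
print({k:np.round(v,4) for k,v in pts(f.x).items()})
np.save('fit.npy',f.x)
p=f.x
for n,im in(('top',t),('side',s)):
    big=cv2.resize(im,None,fx=4,fy=4,interpolation=cv2.INTER_CUBIC)
    def P(l): return tuple(int(round(v)) for v in (proj(n,W(p,l))*4+2))
    for dz,dx in ((0,.015),(0,-.015)):
        cv2.line(big,P([dx,-.27,dz]),P([dx,.27,dz]),(0,255,0),1)
    th=.385;u=np.array([np.sin(th),np.cos(th)]);n_=np.array([np.cos(th),-np.sin(th)]);pv=np.array([.045,p[3]])
    for sg in(-.006,.006):
        a=pv+sg*n_;b=a+.125*u
        for z in (.009,): cv2.line(big,P([*a,z]),P([*b,z]),(0,0,255),1)
    c=proj(n,W(p,pv+.06*u))*4
    x0=int(max(0,c[0]-400));y0=int(max(0,c[1]-280)); cv2.imwrite(f'pics/{n}1.png',big[y0:y0+560,x0:x0+780])
E
```

```text
top 0.78 404 [0.267 0.356]
side 0.64 186 [0.57  0.317]
[ 0.54369174  0.05959899 -0.03953673  0.07440152 -0.2454492 ]
top bar_mid [ 0.6 -1. ]
top brake_face [ 1.1 -0.1]
top brake_pivot [-1.1  0.2]
top lock_face [-1.   4.2]
side bar_mid [-1.2 -1.7]
side brake_face [-1.1 -2.8]
side brake_pivot [1.2 2.1]
side lock_face [4.5 1.6]
{'bar_mid': array([0.5437, 0.0596, 0.17  ]), 'brake_pivot': array([0.5916, 0.1322, 0.17  ]), 'brake_face': array([0.6383, 0.2208, 0.17  ]), 'lock_face': array([ 0.6042, -0.1462,  0.17  ])}
```

View pics/top1.png

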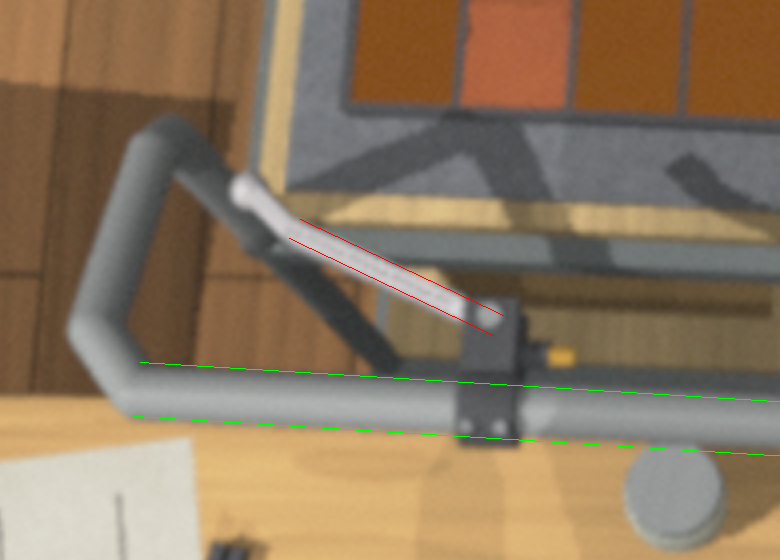

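View pics/side1.png

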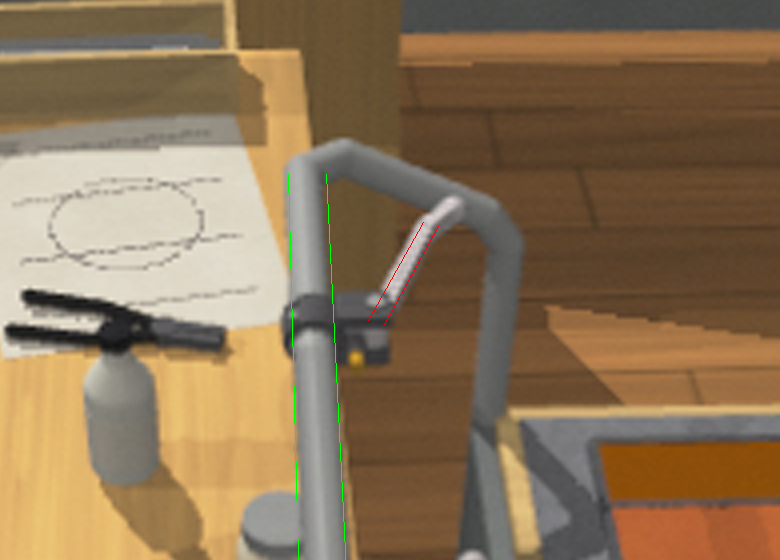

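```bash
cat >> h.py <<'E'
def W(p,l):
    x,y,a=p[:3]; c,s_=np.cos(a),np.sin(a); return np.array([x+c*l[0]-s_*l[1],y+s_*l[0]+c*l[1],.17+(l[2] if len(l)>2 else 0)])
def draw(p,tag,th=.385,src='0'):
  for n in('top','side'):
    im=cv2.imread(f'pics/{n}{src}.png')
    big=cv2.resize(im,None,fx=4,fy=4,interpolation=cv2.INTER_CUBIC)
    def P(l): return tuple(int(round(v)) for v in (proj(n,W(p,l))*4+2))
    g=get_calibration(n)['pose'];cam=np.array(g)[:3,3]
    # silhouette of bar: offset perp to view
    ax=W(p,[0,1])-W(p,[0,0])
    for y0,y1 in((-.27,.27),):
      for sg in(-1,1):
        q=[]
        for yy in np.linspace(y0,y1,9):
          c=W(p,[0,yy]);v=np.cross(ax,c-cam);v/=np.linalg.norm(v); q.append(proj(n,c+sg*.015*v)*4+2)
        cv2.polylines(big,[np.int32(np.round(q))],False,(0,255,0),1)
    u=np.array([np.sin(th),np.cos(th)]);n_=np.array([np.cos(th),-np.sin(th)]);pv=np.array([.045,p[3]])
    for sg in(-.006,.006):
        a=pv+sg*n_;b=a+.125*u
        for z in (.009,-.009): cv2.line(big,P([*a,z]),P([*b,z]),(0,0,255) if z>0 else (255,0,0),1)
    c=proj(n,W(p,pv+.06*u))*4
    x0=int(max(0,c[0]-400));y0=int(max(0,c[1]-280)); cv2.imwrite(f'pics/{n}{tag}.png',big[y0:y0+560,x0:x0+780])
E
python3 - <<'E'
from h import *
draw([.547,.06,-.035,.079],'2')
E
```

```text
(no output)
```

View pics/top2.png

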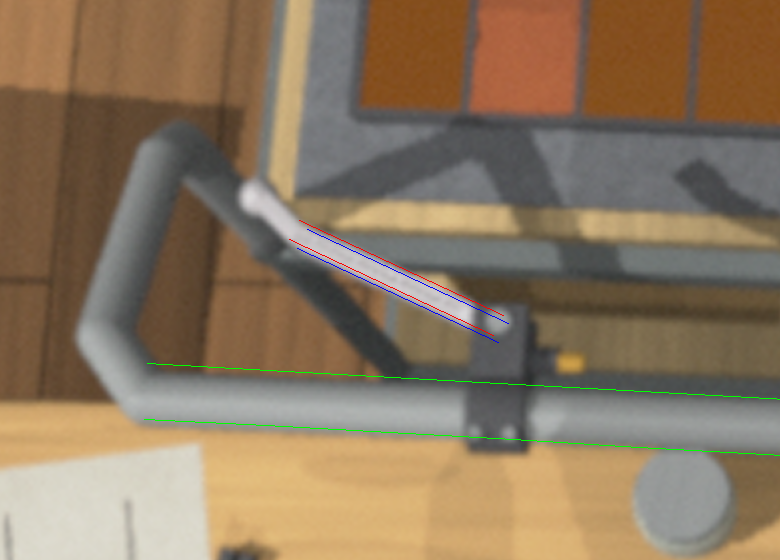

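View pics/side2.png

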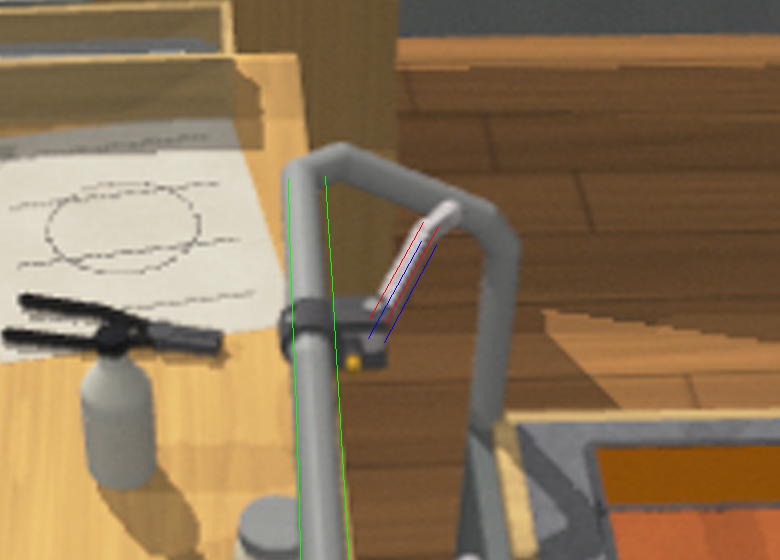

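Emit:
{"fn": "jog_arm", "kwargs": {"deltas": [[[0,-20,0],0,0],[[0,-30,0],-0.05,0],[[0,0,0],-0.1,0],[[0,0,0],-0.1,0],[[0,0,0],-0.1,0],[[0,0,0],-0.1,0],[[0,0,0],-0.1,0],[[0,0,0],-0.1,0],[[0,0,0],-0.1,0],[[0,0,0],-0.1,0]], "force": 20}}

```text
clock: 1.83
position: [0.2374, -0.6051, 0.3033]
ee_rot: [-90.0, 0.0, -19.6]
force: [0.3, 0.5, 0.1]
opening: -0.002
```

Emit:
{"fn": "jog_arm", "kwargs": {"deltas": [[[0,0,10],-0.1,0],[[5,0,20],0,0],[[8,0,30],0,0],[[10,0,36],0,0],[[10,0,36],0,0],[[10,0,36],0,0],[[10,0,36],0,0],[[10,0,36],0,0],[[10,0,36],0,0],[[10,0,36],0,0]]}}

```text
clock: 2.67
position: [0.3956, -0.3215, 0.3035]
ee_rot: [-90.0, -0.0, -14.2]
force: [0.8, -1.5, 0.1]
opening: 0.002
```

Emit:
{"fn": "jog_arm", "kwargs": {"deltas": [[[10,0,36],0,0],[[10,0,36],0,0],[[10,0,36],0,0],[[10,0,36],0,0],[[10,0,36],0,0],[[10,0,36],0,0],[[10,0,36],0,0],[[10,0,36],0,0],[[10,0,36],0,0],[[10,0,36],0,0]]}}

```text
clock: 3.5
position: [0.5807, 0.0034, 0.3035]
ee_rot: [-90.0, -0.0, -14.1]
force: [0.8, -0.4, 0.5]
opening: 0.004
```

Emit:
{"fn": "jog_arm", "kwargs": {"deltas": [[[6,0,36],0,0],[[6,0,36],0,0],[[6,0,36],0,0],[[6,0,36],0,0],[[6,0,30],0,0],[[5,0,24],0,0],[[0,0,15],0,0],[[0,0,0],0,0],[[0,0,0],0,0],[[0,0,0],0,0]]}}

```text
clock: 4.33
position: [0.6657, 0.1986, 0.3032]
ee_rot: [-90.0, 0.0, -14.2]
force: [-0.8, -1.0, -0.4]
opening: 0.002
```

```bash
python3 - <<'E'
from h import *
o=get_obs(); print(o['position'],o['ee_rot'],o['joints'])
for n in('top','side'):
    snap(n,n+'3.png')
    for k in('brake_face','brake_pivot','bar_mid'):
        r=spot_point(k,n); print(n,k,[(round(x['p'],2),np.round(atz(n,x['centre'],.17),4)) for x in r[:1]])
draw([.547,.06,-.03,.079],'3b',src='3')
E
```

```text
[0.6656543  0.19856055 0.303243  ] [-9.00315569e+01  1.78877849e-02 -1.41664399e+01] [ 1.41192212e+01  2.89549254e+01  8.16350549e+01 -2.06260835e-02
  6.94407266e+01  2.82929048e+01]
top brake_face [(0.74, array([0.4015, 0.149 , 0.17  ]))]
top brake_pivot [(0.87, array([0.5885, 0.1319, 0.17  ]))]
top bar_mid [(0.92, array([0.55  , 0.0561, 0.17  ]))]
side brake_face [(0.53, array([0.6363, 0.2054, 0.17  ]))]
side brake_pivot [(0.61, array([0.5889, 0.132 , 0.17  ]))]
side bar_mid [(0.95, array([0.5501, 0.0568, 0.17  ]))]
```

View pics/side3b.png

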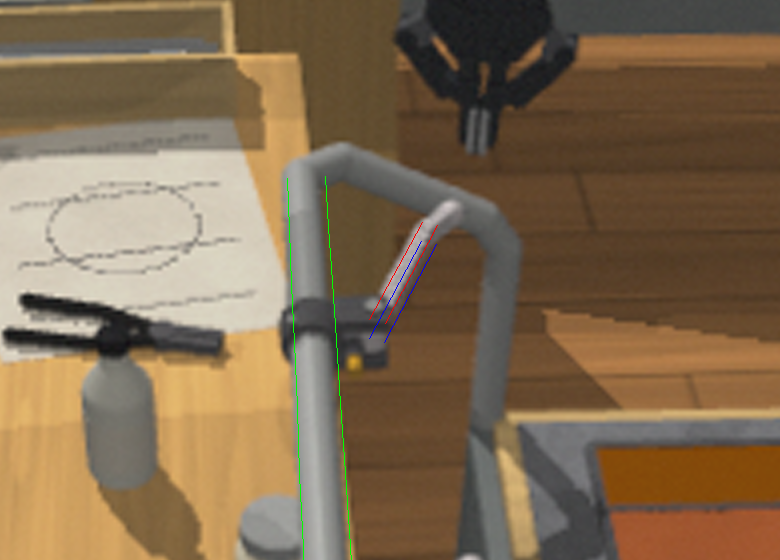

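View pics/top3.png

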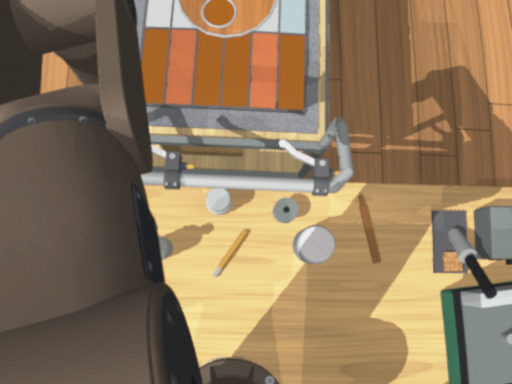

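Emit:
{"fn": "jog_arm", "kwargs": {"deltas": [[[2,10,11],0,0],[[2,20,10],0,0],[[0,20,0],0,0],[[0,20,0],0,0],[[0,15,0],0,0],[[0,10,0],0,0],[[0,8,0],0,0],[[0,0,0],0,0],[[0,0,0],0,0],[[0,0,0],0,0]]}}

```text
clock: 5.57
position: [0.6757, 0.219, 0.2013]
ee_rot: [-90.0, -0.1, -14.2]
force: [0.7, 0.4, 0.2]
opening: -0.004
```

```bash
python3 - <<'E'
from h import *
o=get_obs(); print(o['position'],o['ee_rot'],o['force'])
snap('side','side4.png');camera('top')
im=cv2.imread('pics/side4.png');b=cv2.resize(im[60:180,210:370],None,fx=5,fy=5,interpolation=cv2.INTER_CUBIC)
t=o['position']+[0,0,-.022]
for q,c in((o['position'],(0,255,255)),(t,(0,0,255))):
    z=((proj('side',q)-[210,60]+.5)*5).astype(int);cv2.circle(b,tuple(map(int,z)),3,c,-1)
cv2.imwrite('pics/side4b.png',b)
E
```

```text
[0.67567194 0.21903332 0.20126214] [-8.99589297e+01 -7.03716398e-02 -1.41546068e+01] [0.7418947  0.3912947  0.20938649]
```

View pics/side4b.png

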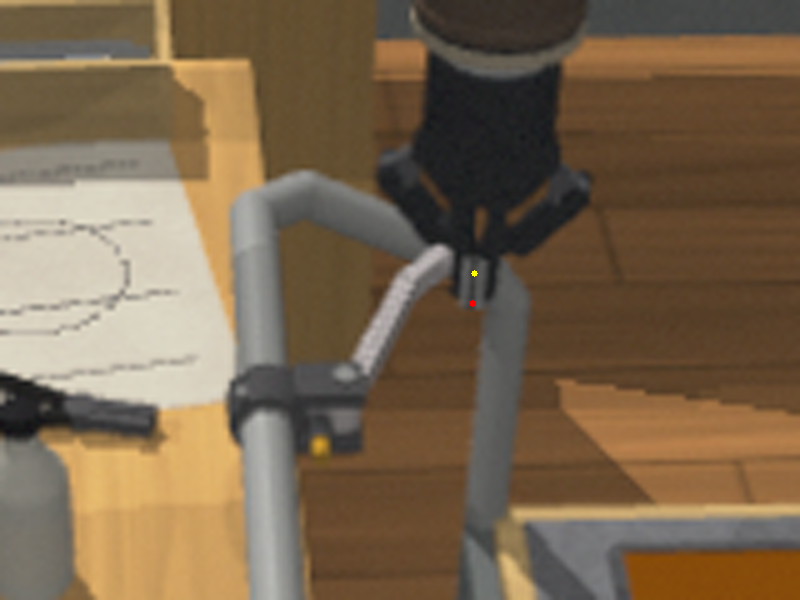

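Emit:
{"fn": "jog_arm", "kwargs": {"deltas": [[[0,10,0],0,0],[[0,10,0],0,0],[[0,4,0],0,0],[[-2,0,0],0,0],[[-3,0,0],0,0],[[-2,0,0],0,0],[[-1,0,0],0,0],[[0,0,0],0,0],[[0,0,0],0,0]]}}

```text
clock: 6.42
position: [0.6674, 0.2209, 0.1767]
ee_rot: [-90.0, -0.0, -14.1]
force: [0.1, 0.8, 0.3]
opening: 0.002
```

```bash
python3 - <<'E'
from h import *
o=get_obs(); print(o['position'],o['ee_rot'],o['force'])
E
```

```text
[0.66743085 0.22089823 0.1766686 ] [-8.99836771e+01 -2.74175498e-02 -1.41443117e+01] [0.11064386 0.82376647 0.28553367]
```

Now feel for contact.

Emit:
{"fn": "jog_arm", "kwargs": {"deltas": [[[-2,0,0],0,0],[[-2,0,0],0,0],[[-2,0,0],0,0],[[-1,0,0],0,0],[[-1,0,0],0,0],[[0,0,0],0,0]]}}

```text
clock: 6.92
position: [0.6594, 0.2228, 0.1763]
ee_rot: [-90.0, 0.0, -14.1]
force: [-0.3, -0.2, -0.5]
opening: -0.001
```

Emit:
{"fn": "jog_arm", "kwargs": {"deltas": [[[-1,0,0],0,0],[[-1,0,0],0,0],[[-1,0,0],0,0],[[0,0,0],0,0],[[0,0,0],0,0]]}}

```text
clock: 7.33
position: [0.6566, 0.2235, 0.1763]
ee_rot: [-90.0, 0.0, -14.2]
force: [-0.4, -0.7, 0.6]
opening: -0.001
```

Emit:
{"fn": "jog_arm", "kwargs": {"deltas": [[[-1,0,0],0,0],[[-1,0,0],0,0],[[-1,0,0],0,0],[[0,0,0],0,0]]}}

```text
clock: 7.67
position: [0.6536, 0.2243, 0.1763]
ee_rot: [-90.0, 0.0, -14.1]
force: [-0.7, 0.4, -0.9]
opening: -0.002
```

Emit:
{"fn": "jog_arm", "kwargs": {"deltas": [[[-1,0,0],0,0],[[-1,0,0],0,0],[[-1,0,0],0,0],[[0,0,0],0,0]]}}

```text
clock: 8.0
position: [0.6511, 0.2251, 0.1764]
ee_rot: [-90.0, -0.0, -14.2]
force: [3.7, 1.1, -0.3]
opening: -0.001
```

```bash
python3 - <<'E'
from h import *
o=get_obs(); print(o['position'],o['ee_rot'],o['force'])
snap('side','side5.png')
im=cv2.imread('pics/side5.png');b=cv2.resize(im[80:160,240:340],None,fx=7,fy=7,interpolation=cv2.INTER_CUBIC)
cv2.imwrite('pics/side5b.png',b)
E
```

```text
[0.65109584 0.22509028 0.17641085] [-8.99758885e+01 -3.95977152e-02 -1.41500217e+01] [ 3.66828624  1.08442598 -0.26819596]
```

View pics/side5b.png

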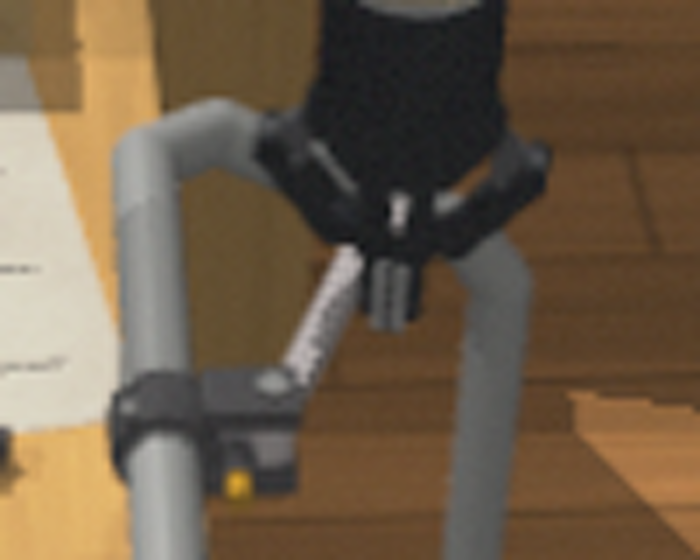

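Emit:
{"fn": "jog_arm", "kwargs": {"deltas": [[[-1,0,0],0,0],[[-1.5,0,0],0,0],[[-2,0,0],0,0],[[-2,0,0],0,0],[[-2,0,0],0,0],[[-1.5,0,0],0,0],[[-1,0,0],0,0],[[0,0,0],0,0]]}}

```text
clock: 8.72
position: [0.6404, 0.228, 0.1765]
ee_rot: [-90.0, -0.0, -14.2]
force: [5.9, 2.1, -2.0]
opening: 0.002
```

Emit:
{"fn": "jog_arm", "kwargs": {"deltas": [[[-1,0,0],0,0],[[-1.5,0,0],0,0],[[-2,0,0],0,0],[[-2,0,0],0,0],[[-2,0,0],0,0],[[-1.5,0,0],0,0],[[-1,0,0],0,0],[[0,0,0],0,0]]}}

```text
clock: 9.38
position: [0.6302, 0.2309, 0.1767]
ee_rot: [-89.9, -0.1, -14.1]
force: [9.4, 4.2, -3.1]
opening: -0.001
```

Emit:
{"fn": "jog_arm", "kwargs": {"deltas": [[[-1,0,0],0,0],[[-1,0,0],0,0],[[-1,0,0],0,0],[[-1,0,0],0,0],[[0,0,0],0,0]]}}

```text
clock: 9.8
position: [0.6265, 0.2318, 0.1767]
ee_rot: [-89.9, -0.1, -14.1]
force: [9.1, 4.1, -2.4]
opening: 0.001
```

Emit:
{"fn": "jog_arm", "kwargs": {"deltas": [[[-1,0,0],0,0],[[-1,0,0],0,0],[[-1,0,0],0,0],[[0,0,0],0,0]]}}

```text
clock: 10.13
position: [0.6236, 0.2324, 0.1767]
ee_rot: [-89.9, -0.1, -14.1]
force: [8.3, 2.4, -3.1]
opening: 0.0
```

Emit:
{"fn": "jog_arm", "kwargs": {"deltas": [[[-1,0,0],0,0],[[-1,0,0],0,0],[[0,0,0],0,0]]}}

```text
clock: 10.38
position: [0.6217, 0.2328, 0.1767]
ee_rot: [-89.9, -0.1, -14.1]
force: [9.7, 1.2, -3.2]
opening: -0.002
```

```bash
python3 - <<'E'
from h import *
o=get_obs(); print(o['position'],o['ee_rot'],o['force'])
snap('side','side6.png')
im=cv2.imread('pics/side6.png');b=cv2.resize(im[80:160,240:340],None,fx=7,fy=7,interpolation=cv2.INTER_CUBIC)
cv2.imwrite('pics/side6b.png',b)
E
```

```text
[0.62174525 0.23279259 0.17669153] [-89.93507601  -0.12079663 -14.1489137 ] [ 9.72747494  1.18545722 -3.20042476]
```

View pics/side6b.png

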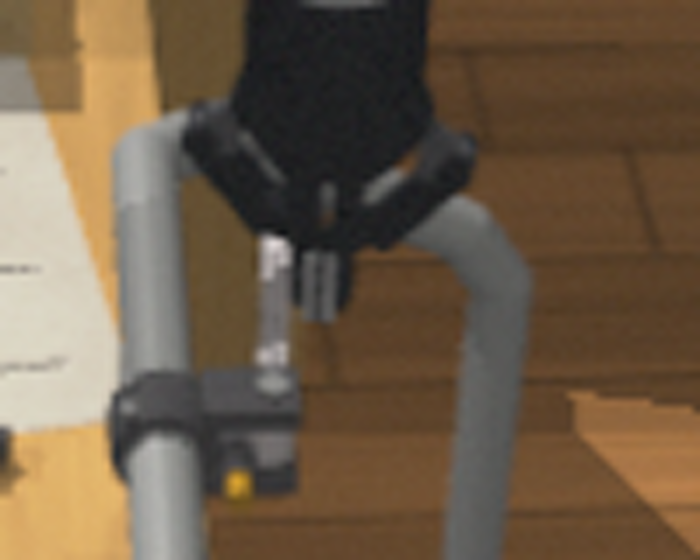

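Emit:
{"fn": "jog_arm", "kwargs": {"deltas": [[[-1,0,0],0,0],[[-1,0,0],0,0],[[0,0,0],0,0]]}}

```text
clock: 10.68
position: [0.6198, 0.2331, 0.1767]
ee_rot: [-89.9, -0.1, -14.1]
force: [9.4, 1.0, -2.8]
opening: 0.003
```

Emit:
{"fn": "jog_arm", "kwargs": {"deltas": [[[-1,0,0],0,0],[[0,0,0],0,0]]}}

```text
clock: 10.85
position: [0.6189, 0.2333, 0.1767]
ee_rot: [-90.0, -0.1, -14.1]
force: [10.0, -1.0, -3.1]
opening: 0.004
```

Emit:
{"fn": "jog_arm", "kwargs": {"deltas": [[[-1,0,0],0,0],[[0,0,0],0,0]]}}

```text
clock: 11.02
position: [0.6179, 0.2335, 0.1767]
ee_rot: [-90.0, -0.1, -14.1]
force: [9.2, -1.0, -2.6]
opening: -0.003
```

Emit:
{"fn": "jog_arm", "kwargs": {"deltas": [[[-0.7,0,0],0,0],[[0,0,0],0,0]]}}

```text
clock: 11.18
position: [0.6173, 0.2336, 0.1767]
ee_rot: [-90.0, -0.1, -14.1]
force: [10.1, -1.2, -1.3]
opening: 0.006
```

Emit:
{"fn": "jog_arm", "kwargs": {"deltas": [[[-0.7,0,0],0,0],[[0,0,0],0,0]]}}

```text
clock: 11.35
position: [0.6168, 0.2336, 0.1767]
ee_rot: [-90.0, -0.2, -14.1]
force: [11.0, -2.7, -3.6]
opening: 0.0
```

Emit:
{"fn": "jog_arm", "kwargs": {"deltas": [[[-0.7,0,0],0,0],[[0,0,0],0,0]]}}

```text
clock: 11.52
position: [0.6166, 0.2337, 0.1768]
ee_rot: [-90.0, -0.2, -14.1]
force: [13.7, -3.4, -4.3]
opening: -0.005
```

Emit:
{"fn": "jog_arm", "kwargs": {"deltas": [[[-0.7,0,0],0,0],[[0,0,0],0,0]]}}

```text
clock: 11.68
position: [0.6165, 0.2337, 0.1769]
ee_rot: [-89.9, -0.3, -14.1]
force: [16.8, -5.6, -6.2]
opening: -0.005
```

Emit:
{"fn": "jog_arm", "kwargs": {"deltas": [[[0.4,0,0],0,0],[[0,0,0],0,0],[[0,0,0],0,0],[[0,0,0],0,0],[[0,0,0],0,0],[[0,0,0],0,0],[[0,0,0],0,0],[[0,0,0],0,0],[[0,0,0],0,0],[[0,0,0],0,0]]}}

```text
clock: 12.52
position: [0.6166, 0.2337, 0.1768]
ee_rot: [-89.9, -0.2, -14.1]
force: [14.7, -3.9, -5.1]
opening: 0.002
```

Emit:
{"fn": "jog_arm", "kwargs": {"deltas": [[[0,0,0],0,0],[[0,0,0],0,0],[[0,0,0],0,0],[[0,0,0],0,0],[[0,0,0],0,0],[[0,0,0],0,0],[[0,0,0],0,0]]}}

```text
clock: 13.1
position: [0.6166, 0.2337, 0.1768]
ee_rot: [-89.9, -0.2, -14.1]
force: [14.9, -3.1, -4.8]
opening: 0.0
```

```bash
python3 - <<'E'
from h import *
snap('side','side7.png')
im=cv2.imread('pics/side7.png');b=cv2.resize(im[80:160,240:340],None,fx=7,fy=7,interpolation=cv2.INTER_CUBIC)
cv2.imwrite('pics/side7b.png',b)
E
```

```text
(no output)
```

View pics/side7b.png

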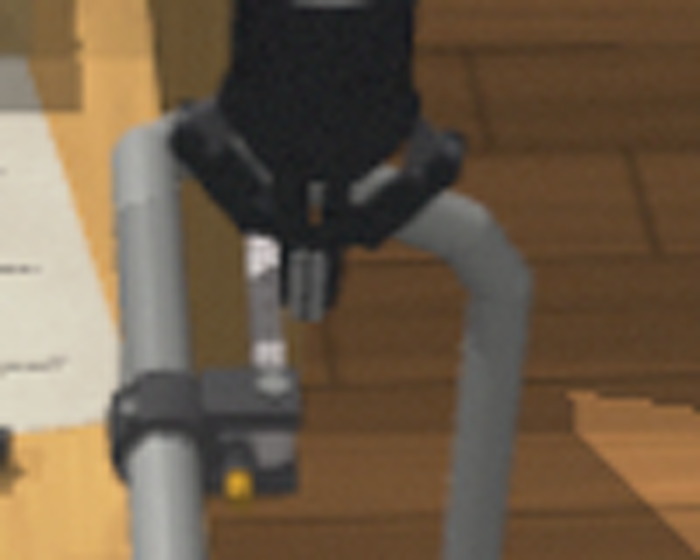

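Emit:
{"fn": "jog_arm", "kwargs": {"deltas": [[[0.5,0,0],0,0],[[1,0,0],0,0],[[1,0,0],0,0],[[1,0,0],0,0],[[1,0,0],0,0],[[1,0,0],0,0],[[1,0,0],0,0],[[1,0,0],0,0],[[1,0,0],0,0],[[1,0,0],0,0]]}}

```text
clock: 13.98
position: [0.6249, 0.2321, 0.1767]
ee_rot: [-89.9, -0.1, -14.2]
force: [8.9, 2.4, -2.3]
opening: 0.002
```

Emit:
{"fn": "jog_arm", "kwargs": {"deltas": [[[1,0,0],0,0],[[1,0,0],0,0],[[1,0,0],0,0],[[1,0,0],0,0],[[1,0,0],0,0],[[1,0,0],0,0],[[1,0,0],0,0],[[1,0,0],0,0],[[1,0,0],0,0],[[1,0,0],0,0]]}}

```text
clock: 14.82
position: [0.6343, 0.2298, 0.1766]
ee_rot: [-89.9, -0.1, -14.2]
force: [7.9, 3.0, -1.9]
opening: 0.0
```

Emit:
{"fn": "jog_arm", "kwargs": {"deltas": [[[1,0,0],0,0],[[1,0,0],0,0],[[1,0,0],0,0],[[1,0,0],0,0],[[1,0,0],0,0],[[1,0,0],0,0],[[1,0,0],0,0],[[1,0,0],0,0],[[1,0,0],0,0],[[1,0,0],0,0]]}}

```text
clock: 15.65
position: [0.6433, 0.2267, 0.1764]
ee_rot: [-90.0, -0.0, -14.2]
force: [4.7, -2.1, 1.0]
opening: 0.0
```

Emit:
{"fn": "jog_arm", "kwargs": {"deltas": [[[1,0,0],0,0],[[1,0,0],0,0],[[1,0,0],0,0],[[1,0,0],0,0],[[1,0,0],0,0],[[1,0,0],0,0],[[1,0,0],0,0],[[1,0,0],0,0],[[1,0,0],0,0],[[1,0,0],0,0]]}}

```text
clock: 16.48
position: [0.6528, 0.2245, 0.1761]
ee_rot: [-90.0, 0.0, -14.2]
force: [-0.3, 0.2, -0.5]
opening: 0.001
```

Contact is lost right at the rest position. Next I'll back off, rise and look.

Emit:
{"fn": "jog_arm", "kwargs": {"deltas": [[[1,0,0],0,0],[[2,0,0],0,0],[[4,0,0],0,0],[[5,0,0],0,0],[[5,0,0],0,0],[[3,-5,0],0,0],[[0,-15,0],0,0],[[0,-20,0],0,0],[[0,-25,0],0,0],[[0,-25,0],0,0]]}}

```text
clock: 17.32
position: [0.6723, 0.2193, 0.2672]
ee_rot: [-90.0, 0.0, -14.2]
force: [0.6, 0.0, 0.1]
opening: -0.0
```

Emit:
{"fn": "jog_arm", "kwargs": {"deltas": [[[0,-25,0],0,0],[[0,-20,0],0,0],[[0,-10,0],0,0],[[0,0,0],0,0],[[0,0,0],0,0],[[0,0,0],0,0]]}}

```text
clock: 17.82
position: [0.6717, 0.2193, 0.3197]
ee_rot: [-90.1, 0.1, -14.2]
force: [-0.5, -0.1, 0.1]
opening: -0.004
```

```bash
python3 - <<'E'
from h import *
o=get_obs(); print(o['clock'],o['position'],o['force'],o['qd'].round(2))
snap('side','side8.png')
a,b=cv2.imread('pics/side0.png'),cv2.imread('pics/side8.png')
f=lambda im:cv2.resize(im[70:260,200:330],None,fx=3,fy=3,interpolation=cv2.INTER_CUBIC)
cv2.imwrite('pics/side8b.png',np.hstack([f(a),f(b)]))
E
```

```text
17.8167 [0.67173582 0.21932201 0.3196666 ] [-0.54862076 -0.12381011  0.06317193] [ 0.04  0.44  0.36  0.07  0.12 -0.01]
```

View pics/side8b.png

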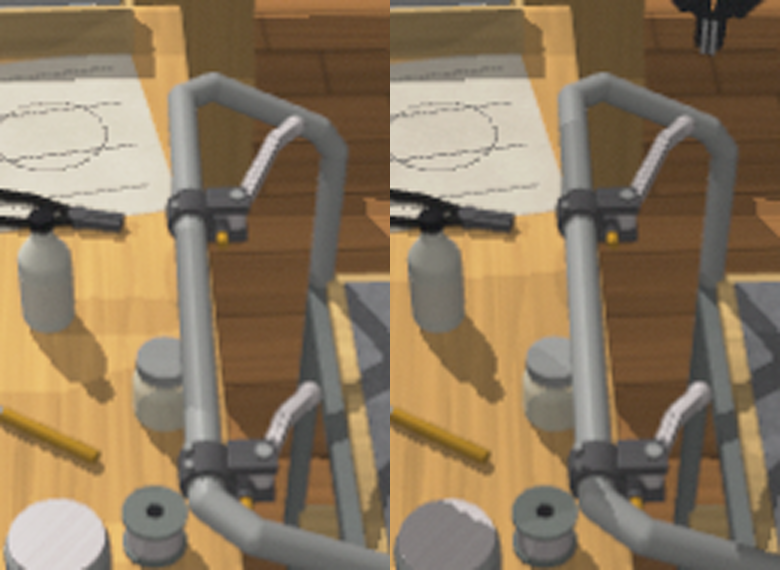

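The before (left) and after (right) pictures match: the brake lever is back at its rest slope, and the short lever and bench items haven't moved. The arm is clear above the trolley.

```bash
python3 -c "
from plant import *
print(close_job())"
```

```text
the job is handed in; nothing more can be done
None
```

I pressed the long brake lever to its stop, held it there, eased it back to rest, and handed the job in at about 18 s of the 42 s allowed.

- **Press:** I used the back of one shut finger at about brake_face. Contact came at roughly 4 N and the force rose to about 10–11 N over about 35 mm of travel. There the lever stopped moving while the force climbed steeply. The force peaked at about 19 N, and I then backed it off to about 16 N.
- **Hold:** It stayed against the stop for about 1.5 s. The side picture showed the blade close to parallel with the bar, with a clear gap between them.
- **Return:** I eased it out at about 12 mm/s. The finger stayed in contact until the force reached zero at the rest position, then I backed away and lifted clear.
- **Last checks:** The last side picture shows the lever back at its rest slope. The short lever and the bench items in that view are unmoved, and the tool force reads about zero.
- **Disagreements:** The networks' points for the bar and pivot differed by a few mm. Late on, the top camera's view of the lever was blocked by the arm and its brake_face report was plainly wrong. I relied on force and the side view instead.

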